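# Slide two perfume vials into their leaning cases

## Task

On the bamboo lazy susan lean two open metal cases, a wide one and a slim one. Take the two amber perfume vials with steel caps from among the other things on the shelf and slide each, cap up, into the case that fits it, the wide vial in the wide case and the slim vial in the slim case; keep hold of each until it is fully home, then leave it there. Do not let a vial fall over, and leave everything else on the shelf standing where it is.

Things in the scene. Friction and masses are not known exactly. Their poses are not given: they have to be found in the camera images.
- wide_vial: perfume vial, amber glass with a steel press-button cap, standing upright, the thicker of two, round and 106 mm tall in all: glass 26 mm diameter up to 65 mm (foot edge bevelled), steel cap 22 mm diameter from 65 to 100 mm, button 10 mm diameter to 106 mm; origin at the centre of its underside, z up
- slim_vial: perfume vial, amber glass with a steel press-button cap, standing upright, the thinner of two, round and 106 mm tall in all: glass 16 mm diameter up to 65 mm (foot edge bevelled), steel cap 14 mm diameter from 65 to 100 mm, button 7 mm diameter to 106 mm; origin at the centre of its underside, z up
- wide_case: The wide case: aluminium tube, open at the top, leaning 25 degrees on the turntable's bamboo rest; origin at the centre of its outer underside, z up the tube to the mouth (leaning roughly towards the robot), y level. 64 mm long: inner floor at z = 4 mm, mouth at z = 64 mm. Outside diameter 33 mm, bore 28.4 mm. Its axis is 64 mm from the slim case's, parallel.
- slim_case: The slim case: aluminium tube, open at the top, leaning 25 degrees on the turntable's bamboo rest; origin at the centre of its outer underside, z up the tube to the mouth (leaning roughly towards the robot), y level. 64 mm long: inner floor at z = 4 mm, mouth at z = 64 mm. Outside diameter 23 mm, bore 18.4 mm.
- susan (a joint): turn of the bamboo lazy susan (200 mm diameter, 22 mm high) about the vertical, rad; 0 = the cases lean straight towards the robot (-x), positive turns counter-clockwise from above. Stiff; it need not be turned, but may be. At the start it lies between -0.6 and 0.6
- tray_l: thin wooden tray, fixed, left of the turntable, 170 x 170 mm, 8 mm thick; vials and bystanders stand on the two trays; origin at the centre of its underside, z up
- tray_r: the same, right of the turntable; origin at the centre of its underside, z up
- honey_jar: bystander: empty clear glass jar, open, 60 mm diameter, 85 mm tall; origin at the centre of its underside, z up
- tin: bystander: closed aluminium tin, 61 mm diameter, 60 mm tall; origin at the centre of its underside, z up
- perfume: bystander: clear glass perfume bottle 44 x 30 mm, 92 mm tall with its steel sprayer; origin at the centre of its underside, z up
- lotion: bystander: white plastic bottle, 50 mm diameter, 118 mm tall; origin at the centre of its underside, z up
- cream: bystander: low white ceramic jar, 60 mm diameter, 45 mm tall; origin at the centre of its underside, z up
- cork_bottle: bystander: clear glass bottle with cork, 52 mm diameter, 96 mm tall; origin at the centre of its underside, z up
- cap: bystander: black plastic bottle cap, 30 mm diameter, 18 mm tall, in front of the turntable; origin at the centre of its underside, z up

How it is judged:
At the end, for the whole second after the job is handed in: Each vial sits cap up in its own case, its foot within 5 mm of the case's inner floor, within 4 mm of the case's axis and in line with it to 0.1 rad, at rest; every bystander is within 25 mm of where it stood (z of wide_vial in the frame of wide_case between 0 and 0.009 m and x of wide_vial in the frame of wide_case between -0.004 and 0.004 m and y of wide_vial in the frame of wide_case between -0.004 and 0.004 m and angle between the z axis of wide_vial and the z axis of wide_case, either way round below 0.1 rad and linear speed of each of wide_vial, slim_vial below 0.02 m/s and z of slim_vial in the frame of slim_case between 0 and 0.009 m and x of slim_vial in the frame of slim_case between -0.004 and 0.004 m and y of slim_vial in the frame of slim_case between -0.004 and 0.004 m and angle between the z axis of slim_vial and the z axis of slim_case, either way round below 0.1 rad and distance of each of honey_jar, tin, perfume, lotion, cream, cork_bottle, cap from where it was at the start of the episode below 0.025 m); the robot touches nothing.
It fails at once if the wide vial is let go of while part-way into its case (z of wide_vial in the frame of wide_case between 0.014 and 0.055 m and x of wide_vial in the frame of wide_case between -0.006 and 0.006 m and y of wide_vial in the frame of wide_case between -0.006 and 0.006 m and contact force between the fingers and wide_vial below 0.1 N).
It fails at once if the slim vial is let go of while part-way into its case (z of slim_vial in the frame of slim_case between 0.014 and 0.055 m and x of slim_vial in the frame of slim_case between -0.006 and 0.006 m and y of slim_vial in the frame of slim_case between -0.006 and 0.006 m and contact force between the fingers and slim_vial below 0.1 N).
It fails at once if a vial falls over (angle between any of wide_vial, slim_vial's own z axis and vertical above 1.05 rad).
It fails at once if a bystander is shoved more than 25 mm (distance of any of honey_jar, tin, perfume, lotion, cream, cork_bottle, cap from where it was at the start of the episode above 0.025 m).
It fails at once if a bystander is tipped over (angle between any of honey_jar, tin, perfume, lotion, cream, cork_bottle, cap's own z axis and vertical above 0.5 rad).
It also fails if it takes over 64 s, if anything falls off the work surface, if the arm or the gripper's body presses on something with over 40 N, if the wrist force passes 120 N, or if a joint passes its speed limit or range.

## Robot

A 7-joint arm with a two-finger parallel gripper is mounted at the origin on the work surface. World frame = base frame: x ahead of the robot, y to its left, z up, the work surface at z = 0. Lengths are in m, angles in rad, forces in N, time in s.
With the tool pointing down it reaches from about 0.4 to 0.875 m from the base axis. Payload 19.3 kg.
Tool frame: the origin (TCP) lies at the very end of the fingers, on their centre line; the grasp point (between the pads) lies 19 mm behind it; z points along the fingers, y is the line along which they close (so a half turn about z gives the same grasp; the last joint's range is limited). The gripper opens to 85 mm and grips with 20 to 120 N. Pads are 22 mm wide; open, the fingers measure 114 mm over their backs; the gripper's body (76 mm by 85 mm) begins 54 mm behind the grasp point. The pads swing forward as they close: fully open they stand 13 mm farther back than shut.
Start: joints at [1.077, 0.521, -0.036, 1.599, 0.021, 1.021, -0.113], TCP at [0.257, -0.57, 0.231] pointing down, gripper open.
Joint ranges: [-2.91, 2.91], [-0.3, 2.13], [-1.5, 1.42], [0.17, 2.43], [-1.26, 4.41], [0.16, 1.93], [-2.52, 2.52]. Speed limits (rad/s): [1.89, 1.89, 2.39, 2.39, 3.01, 3.01, 3.01].

## Interface

Orientations are given as [roll, pitch, yaw] about the fixed x, y, z axes, in that order (R = Rz(yaw) Ry(pitch) Rx(roll)).
In Python, from workcell import monitor, optics, job_done gives the robot as it stands.
- The arm moves only by the shell command python3 -m handwheel 'ROWS' [FORCE]. ROWS is JSON, a list of rows, each an object of numbers: "dx", "dy", "dz": the shift along the tool's x, y, z in cm; "wx", "wy", "wz": the turn, a rotation vector about the tool's x, y, z in rad; "claw": the opening in per cent of the stroke, from 0 (shut) to 100 (fully open). A call has 1 to 8 rows; each row shifts and turns the commanded pose from where the row before left it, along the tool's axes as they then stand; what a row does not reach is not made up. A row lasts 1/8 s, in which the tool goes at most 62.5 mm and 10.7 degrees, less where a joint would pass 70% of its speed; a pose out of reach is approached as far as the arm can. A call with a gripper value outside its range is refused whole. The fingers move at their own pace and stop on an object; FORCE is the grip in N (left out, the last holds). Time passes only in rows, so rows that do not move let the fingers close. It gives the time, the measured TCP pose, the force, the opening and the grip force at its end, in the units of the state.
- monitor.observe(): the state, without advancing time (a new reading comes with each control period).
- optics.grab_frame(name): name is "scene" or "top"; returns a dict with "frame" (480x640x3 uint8, blue, green, red), "fovy" (degrees; the focal length in pixels is half the picture's height over the tangent of half this angle, whatever the lens; pixels are square), "cx", "cy" (the principal point, pixels), "R" (3x3) and "t" (3): a world point X has camera coordinates R X + t. Camera axes: x right, y down, z forward; pixel columns grow to the right and rows downward; lengths in m; the calibration is good to about 2 mm. A picture is of the moment at which its call begins. There is no depth.
- job_done(): hands the job in; it is judged then, once.
Trained networks look in the newest picture that a camera, given by its name, has taken for a name from the list of things; names that differ only in an ending like _2 or _b are one class to them, and where a whole thing is asked for, a point or a joint stands for the part that bears it (a point fixed in the world has none). Each returns a list of dicts, best first, with "p" (0 to 1); they miss things now and then, are a little off and sometimes report something else, mostly with a low value. They report only what shows in the picture. A call takes as long as a camera call.
- optics.masks_of(name, camera): "region" (480x640 bool, what is visible of it) and "rect" ([left, top, width, height] in pixels, round what is visible of it).
The state is a dict: "clock": time; "qpos": joint angles; "qd": joint speeds; "joint_efforts": joint torques, N m; "position": TCP position; "tool_rot": TCP orientation; "force": force on the tool from outside, world axes, zero at the start; "moment": the same for the moment, N m; "grip_width": finger opening in m; "finger_force": force on a finger pad.
Only numpy, scipy, OpenCV 4.12 (cv2) and the standard library are available. Lean on these libraries where they do the work, as an engineer would, in place of code of your own. Each camera call takes 0.05 s, during which the arm holds its last target. There are 200 camera calls.

## Working session

There is one attempt and no reset: what is moved stays moved. The work goes in short steps, Python scripts to look and compute and a shell command to move; the robot and the scene stay as the last step left them, time stands still between calls to the robot, and variables do not carry over. Pictures are saved under pics/ and viewed, at most 10 in all, crops included, and the job is handed in when it is done.

```bash
mkdir -p pics; ls; cat > h.py <<'E'
import numpy as np, cv2
from workcell import monitor, optics
def cam(n):
    f=optics.grab_frame(n); h=f["frame"].shape[0]
    fl=h/2/np.tan(np.radians(f["fovy"])/2)
    f["K"]=np.array([[fl,0,f["cx"]],[0,fl,f["cy"]],[0,0,1]]); f["R"]=np.array(f["R"]); f["t"]=np.array(f["t"])
    return f
def ray(f,u,v):
    d=f["R"].T@np.linalg.solve(f["K"],[u,v,1]); return -f["R"].T@f["t"],d
def atz(f,u,v,z):
    o,d=ray(f,u,v); return o+d*(z-o[2])/d[2]
def proj(f,X):
    c=np.atleast_2d(X)@f["R"].T+f["t"]; p=c@f["K"].T; return p[:,:2]/p[:,2:]
E
python3 - <<'E'
from h import *
names="wide_vial slim_vial wide_case slim_case honey_jar tin perfume lotion cream cork_bottle cap susan tray_l tray_r".split()
for c in("scene","top"):
    f=cam(c); cv2.imwrite(f"pics/{c}0.png",f["frame"]); print(c,f["K"][0,0],f["cx"],f["cy"],(-f["R"].T@f["t"]).round(3))
    for n in names:
        for m in optics.masks_of(n,c)[:2]:
            ys,xs=np.nonzero(m["region"]); print(n,round(m["p"],2),m["rect"],xs.mean().round(1),ys.mean().round(1))
print(monitor.observe())
E
```

```text
pics
scene 612.2786056491476 320.0244567672937 242.64905276875717 [ 1.401 -0.385  0.744]
wide_vial 0.7 [437.3, 192.4, 17.5, 45.5] 445.6 214.1
slim_vial 0.68 [398.1, 213.3, 33.4, 42.2] 412.5 232.2
slim_vial 0.6 [130.5, 268.6, 22.5, 49.8] 139.5 292.9
wide_case 0.8 [352.4, 251.5, 23.2, 39.6] 364.3 271.8
slim_case 0.93 [328.3, 272.8, 21.9, 22.9] 337.5 282.5
honey_jar 0.88 [380.0, 178.2, 22.7, 47.2] 389.3 202.0
tin 0.98 [396.0, 208.5, 35.2, 44.1] 412.2 232.3
perfume 0.77 [113.3, 250.2, 19.5, 50.8] 122.3 277.1
perfume 0.75 [99.6, 266.4, 117.7, 75.0] 150.7 307.0
lotion 0.66 [413.4, 166.2, 24.9, 53.3] 426.3 194.1
cream 0.22 [368.0, 209.5, 103.2, 51.1] 421.7 237.7
cork_bottle 0.95 [174.2, 253.6, 31.5, 57.1] 186.2 285.0
cap 0.67 [292.4, 231.9, 13.3, 16.8] 300.2 238.2
susan 0.57 [288.1, 253.4, 108.2, 81.1] 337.0 291.8
tray_l 0.88 [99.6, 270.2, 120.8, 69.9] 150.9 307.0
tray_l 0.69 [369.7, 210.6, 102.1, 48.4] 422.6 237.5
tray_r 0.88 [99.6, 270.2, 120.8, 69.9] 150.9 307.0
tray_r 0.69 [369.7, 210.6, 102.1, 48.4] 422.6 237.5
top 477.38964938805026 320.625995312055 238.85846577126344 [ 0.415 -0.006  
[... 1219 characters left out ...]
 array([ 1.07680835,  0.52137324, -0.03629538,  1.59953812,  0.02120578,
        1.02109218, -0.11280054]), 'qd': array([ 9.21852525e-04, -5.29797911e-04,  1.05254457e-04, -4.97770718e-04,
       -3.75494661e-04,  3.11297156e-05, -2.50466245e-03]), 'joint_efforts': array([-1.47268156e-04, -9.26842546e+01,  1.97828986e+00, -3.70251095e+01,
        1.81198079e-02,  1.95635104e-03,  6.55137819e-05]), 'position': array([ 0.25697274, -0.56970183,  0.23129385]), 'tool_rot': array([-3.14156725e+00,  9.27671240e-06,  4.23744216e-01]), 'force': array([ 0.56985928,  0.38203437, -0.17144639]), 'moment': array([0.00030507, 0.05082844, 0.01839519]), 'finger_force': 0.0, 'grip_width': 0.08538119928677552}
```

```bash
python3 - <<'E'
import cv2
a=cv2.imread("pics/top0.png")[150:340,125:540]; b=cv2.imread("pics/scene0.png")[150:350,90:480]
cv2.imwrite("pics/t1.png",cv2.resize(a,None,fx=1.9,fy=1.9,interpolation=2)); cv2.imwrite("pics/s1.png",cv2.resize(b,None,fx=2,fy=2,interpolation=2))
E
```

```text
(no output)
```

View pics/t1.png

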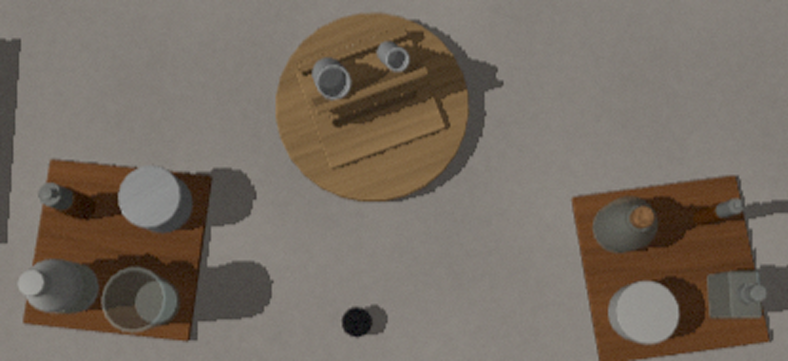

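View pics/s1.png

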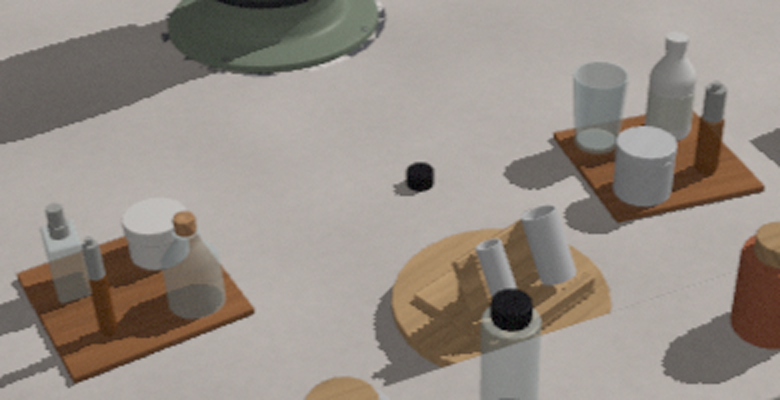

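```bash
cat >> h.py <<'E'
def frame(ax,xh):
    z=ax/np.linalg.norm(ax); x=xh-z*(xh@z); x/=np.linalg.norm(x); return np.c_[x,np.cross(z,x),z]
def hull(f,o,R,prof):
    a=np.linspace(0,2*np.pi,40,endpoint=False); m=np.zeros((480,640),np.float32)
    S=8
    polys=[]
    for r,z0,z1 in prof:
        P=np.concatenate([np.c_[r*np.cos(a),r*np.sin(a),0*a+z] for z in(z0,z1)])@R.T+o
        h=cv2.convexHull(proj(f,P).astype(np.float32))
        polys.append(h)
    return polys
def raster(polys,x0,y0,w,h,S=4):
    m=np.zeros((h*S,w*S),np.uint8)
    for p in polys: cv2.fillPoly(m,[np.round((p-[x0-.0,y0-.0]+.5)*S).astype(np.int32)],1)
    return cv2.resize(m.astype(np.float32),(w,h),interpolation=cv2.INTER_AREA)
W=[(.013,0,.065),(.011,.065,.1),(.005,.1,.106)]; SL=[(.008,0,.065),(.007,.065,.1),(.0035,.1,.106)]
WC=[(.0165,0,.064)]; SC=[(.0115,0,.064)]
def caseR(th,lean=np.radians(25)):
    z=np.array([-np.sin(lean)*np.cos(th),-np.sin(lean)*np.sin(th),np.cos(lean)]); y=np.array([-np.sin(th),np.cos(th),0.])
    return np.c_[np.cross(y,z),y,z]
def cost(items):
    # items: (f,mask,polys)
    c=0
    for f,m,p in items:
        ys,xs=np.nonzero(m); x0,y0=xs.min()-12,ys.min()-12; w,h=np.ptp(xs)+24,np.ptp(ys)+24
        x0=max(x0,0);y0=max(y0,0)
        r=raster(p,x0,y0,w,h); mm=m[y0:y0+h,x0:x0+w].astype(np.float32); r=r[:mm.shape[0],:mm.shape[1]]
        c+=1-np.minimum(r,mm).sum()/np.maximum(r,mm).sum()
    return c
def best(n,c,u,v):
    L=optics.masks_of(n,c); L=[(np.hypot(m["rect"][0]+m["rect"][2]/2-u,m["rect"][1]+m["rect"][3]/2-v),m) for m in L]
    L=[m for d,m in L if d<15]; return L[0]["region"] if L else None
E
cat > m1.py <<'E'
from h import *
from scipy.optimize import minimize
fs,ft=cam("scene"),cam("top")
def nm(fun,x0,d):
    s=np.vstack([x0]+[np.array(x0)+np.eye(len(x0))[i]*d[i] for i in range(len(x0))])
    return minimize(fun,x0,method="Nelder-Mead",options=dict(initial_simplex=s,maxiter=400,xatol=1e-4,fatol=1e-4))
ov={"s":fs["frame"].copy(),"t":ft["frame"].copy()}
def draw(o,R,prof):
    for k,f in(("s",fs),("t",ft)):
        for p in hull(f,o,R,prof): cv2.polylines(ov[k],[np.round(p*16).astype(np.int32)],True,(0,255,0),1,cv2.LINE_AA,4)
for n,prof,us,ut in(("wide_vial",W,(446,215),(159,258)),("slim_vial",SL,(141,293),(503,261))):
    ms,mt=best(n,"scene",*us),best(n,"top",*ut); print(n,ms is not None,mt is not None)
    x0=atz(ft,*ut,.07)[:2]
    its=[(fs,ms),(ft,mt)]
    for sub in(its,its[:1],its[1:]):
        r=nm(lambda x:cost([(f,m,hull(f,np.array([x[0],x[1],.008]),np.eye(3),prof)) for f,m in sub]),x0,[.01,.01]); print(r.x.round(4),round(r.fun,3))
        if sub is its: draw(np.array([*r.x,.008]),np.eye(3),prof)
mk={}
for n,us,ut in(("wide_case",(364,271),(300,191)),("slim_case",(339,284),(331,181))):
    for c,f,u in(("scene",fs,us),("top",ft,ut)):
        mk[n,c]=best(n,c,*u); print(n,c,mk[n,c] is not None)
def pose(x):
    R=caseR(x[3]); m=np.array(x[:3]); y=R[:,1]*.032; return R,m+y,m-y
def items(x):
    R,w,s=pose(x); L=[]
    for n,o,p in(("wide_case",w,WC),("slim_case",s,SC)):
        for c,f in(("scene",fs),("top",ft)):
            if mk[n,c] is not None: L.append((f,mk[n,c],hull(f,o,R,p)))
    return L
m0=(atz(ft,299,190,.055)+atz(ft,331,180,.055))/2; m0[2]=.03
for th0 in(.38,.25):
    r=nm(lambda x:cost(items(x)),[*m0,th0],[.01,.01,.005,.1]); print("cases",r.x.round(4),round(r.fun,3))
R,w,s=pose(r.x); print("wide",w.round(4),"slim",s.round(4),"mouths",(w+R[:,2]*.064).round(4),(s+R[:,2]*.064).round(4))
draw(w,R,WC);draw(s,R,SC)
a=cv2.resize(ov["t"][160:215,270:380],(400,200),interpolation=2);b=cv2.resize(ov["s"][240:310,310:400],(360,280),interpolation=2)
c=cv2.resize(ov["t"][235:285,130:190],(240,200),interpolation=2);d=cv2.resize(ov["s"][180:250,420:470],(200,280),interpolation=2)
e=cv2.resize(ov["t"][240:280,480:530],(150,120),interpolation=2);g=cv2.resize(ov["s"][255:330,115:165],(200,300),interpolation=2)
o=np.zeros((600,800,3),np.uint8)
for i,(x,y) in((a,(0,0)),(b,(0,210)),(c,(410,0)),(d,(370,210)),(e,(650,0)),(g,(580,210))): o[y:y+i.shape[0],x:x+i.shape[1]]=i
cv2.imwrite("pics/ov1.png",o)
E
python3 m1.py
```

```text
wide_vial False TrueTraceback (most recent call last):
  File "m1.py", line 16, in <module>
    r=nm(lambda x:cost([(f,m,hull(f,np.array([x[0],x[1],.008]),np.eye(3),prof)) for f,m in sub]),x0,[.01,.01]); print(r.x.round(4),round(r.fun,3))
  File "m1.py", line 6, in nm
    return minimize(fun,x0,method="Nelder-Mead",options=dict(initial_simplex=s,maxiter=400,xatol=1e-4,fatol=1e-4))
    res = _minimize_neldermead(fun, x0, args, callback, bounds=bounds,
                               **options)
    fsim[k] = func(sim[k])
              ~~~~^^^^^^^^
    fx = function(np.copy(x), *(wrapper_args + args))
  File "m1.py", line 16, in <lambda>
    r=nm(lambda x:cost([(f,m,hull(f,np.array([x[0],x[1],.008]),np.eye(3),prof)) for f,m in sub]),x0,[.01,.01]); print(r.x.round(4),round(r.fun,3))
                  ~~~~^^^^^^^^^^^^^^^^^^^^^^^^^^^^^^^^^^^^^^^^^^^^^^^^^^^^^^^^^^^^^^^^^^^^^^^^^^
  File "h.py", line 38, in cost
    ys,xs=np.nonzero(m); x0,y0=xs.min()-12,ys.min()-12; w,h=np.ptp(xs)+24,np.ptp(ys)+24
          ~~~~~~~~~~^^^
    return _wrapfunc(a, 'nonzero')
    return _wrapit(obj, method, *args, **kwds)
    result = getattr(arr, method)(*args, **kwds)
ValueError: Calling nonzero on 0d arrays is not allowed. Use np.atleast_1d(scalar).nonzero() instead.
```

```bash
cat >> h.py <<'E'
def best(n,c,u,v):
    alt=n.replace("wide","slim") if "wide" in n else n.replace("slim","wide")
    for k in range(4):
        if k: cam(c)
        for q in(n,alt):
            L=[m for m in optics.masks_of(q,c) if np.hypot(m["rect"][0]+m["rect"][2]/2-u,m["rect"][1]+m["rect"][3]/2-v)<8 and max(m["rect"][2:])<60]
            if L: return L[0]["region"]
E
sed -i 's/its=\[(fs,ms),(ft,mt)\]/its=[i for i in((fs,ms),(ft,mt)) if i[1] is not None]/' m1.py; python3 m1.py
```

```text
wide_vial True True
[0.5393 0.306 ] 0.176
[0.5357 0.3087] 0.065
[0.5385 0.3048] 0.074
slim_vial True True
[ 0.5248 -0.3221] 0.341
[ 0.5244 -0.3214] 0.115
[ 0.5253 -0.325 ] 0.148
wide_case scene True
wide_case top True
slim_case scene True
slim_case top True
cases [0.6809 0.0232 0.0464 0.3556] 0.655
cases [0.6806 0.0231 0.047  0.3568] 0.657
wide [0.6694 0.0531 0.047 ] slim [ 0.6918 -0.0069  0.047 ] mouths [0.6441 0.0436 0.105 ] [ 0.6664 -0.0163  0.105 ]
```

View pics/ov1.png

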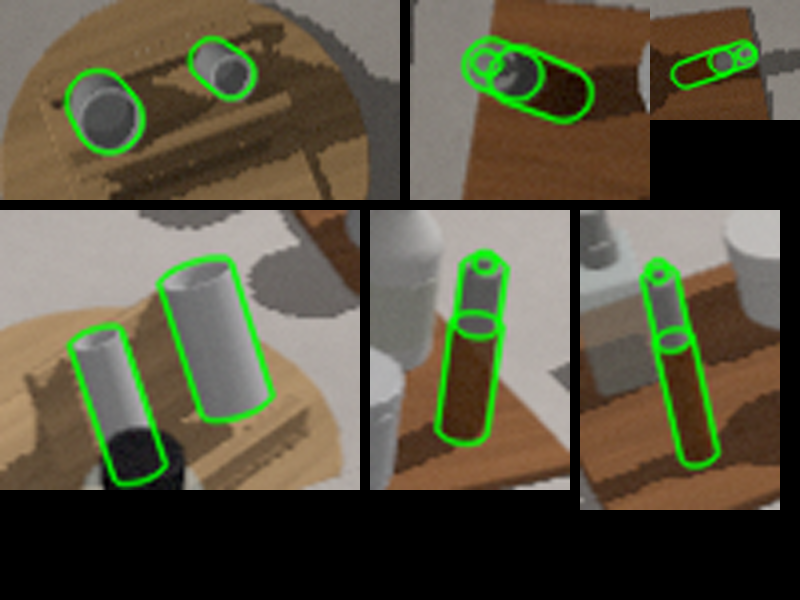

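```bash
cat >> h.py <<'E'
from scipy.spatial.transform import Rotation as Ro
def go(p,R):
    s=monitor.observe(); A=Ro.from_euler("xyz",s["tool_rot"]); w=(A.inv()*Ro.from_matrix(R)).as_rotvec()
    d=A.inv().apply(np.array(p)-s["position"])*100
    print("at",s["position"].round(4),s["tool_rot"].round(4),"t",round(s["clock"],2),"F",s["force"].round(1),"w",round(s["grip_width"],4),"ff",round(s["finger_force"],1))
    print("d_cm",d.round(2),"w",w.round(4),"(shift in present axes)")
def Rd(th): return Ro.from_euler("xyz",[np.pi,0,th]).as_matrix()
def Rt(th,lean=np.radians(25)): return Rd(th)@Ro.from_rotvec([0,lean,0]).as_matrix()
E
python3 -c "
from h import *
go([.525,-.3225,.17],Rd(.356)); print(Rt(.356)[:,2],-caseR(.356)[:,2])"
```

```text
at [ 0.257  -0.5697  0.2313] [ 3.1416 -0.      0.4238] t 2.2 F [ 0.4 -0.4 -0.2] w 0.0853 ff 0.0
d_cm [ 34.6  -11.52   6.13] w [ 0.     -0.      0.0678] (shift in present axes)
[ 0.39611943  0.14729423 -0.90630779] [ 0.39611943  0.14729423 -0.90630779]
```

```bash
python3 -m handwheel '[{"dx":4.5,"dy":-1.5,"claw":50},{"dx":5,"dy":-1.7},{"dx":5,"dy":-1.6},{"dx":5,"dy":-1.7},{"dx":5,"dy":-1.7,"dz":1},{"dx":5,"dy":-1.6,"dz":2},{"dx":5.1,"dy":-1.7,"dz":3,"wz":0.068},{}]' 40; python3 -c "
from h import *
go([.525,-.3225,.075],Rd(.356))
f=cam('top');cv2.imwrite('pics/t2.png',f['frame']);g=cam('scene');cv2.imwrite('pics/s2.png',g['frame'])
o=np.hstack([cv2.resize(f['frame'][225:325,430:560],(390,300),interpolation=2),cv2.resize(g['frame'][230:350,90:230],(350,300),interpolation=2)])
cv2.imwrite('pics/o2.png',o)"
```

```text
at [ 0.257  -0.5697  0.2313] [ 3.1416 -0.      0.4238] t 2.2 F [ 0.4 -0.4 -0.2] w 0.0853 ff 0.0
d_cm [ 34.6  -11.52  15.63] w [ 0.     -0.      0.0678] (shift in present axes)schema error: expected keys dx, dy, dz, wx, wy, wz, claw
```

View pics/o2.png

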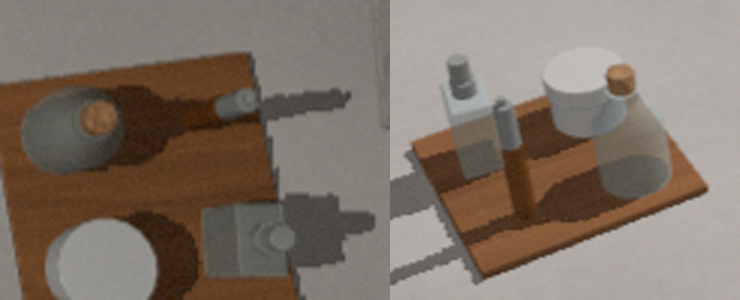

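The picture shows the slim vial clear of its neighbours (arm hadn't moved: every row needs all keys).

```bash
python3 -m handwheel '[{"dx":4.5,"dy":-1.5,"dz":0,"wx":0,"wy":0,"wz":0,"claw":50},{"dx":5,"dy":-1.7,"dz":0,"wx":0,"wy":0,"wz":0,"claw":50},{"dx":5,"dy":-1.6,"dz":0,"wx":0,"wy":0,"wz":0,"claw":50},{"dx":5,"dy":-1.7,"dz":0,"wx":0,"wy":0,"wz":0,"claw":50},{"dx":5,"dy":-1.7,"dz":1,"wx":0,"wy":0,"wz":0,"claw":50},{"dx":5,"dy":-1.6,"dz":2,"wx":0,"wy":0,"wz":0,"claw":50},{"dx":5.1,"dy":-1.7,"dz":3,"wx":0,"wy":0,"wz":0.068,"claw":50},{"dx":0,"dy":0,"dz":0,"wx":0,"wy":0,"wz":0,"claw":50}]' 40; python3 -c "
from h import *
go([.525,-.3225,.075],Rd(.356))
f=cam('top');g=cam('scene')
o=np.hstack([cv2.resize(f['frame'][225:325,430:560],(390,300),interpolation=2),cv2.resize(g['frame'][200:350,90:240],(300,300),interpolation=2)])
cv2.imwrite('pics/o3.png',o)"
```

```text
clock: 3.3
position: [0.5274, -0.3179, 0.169]
tool_rot: [-3.138, 0.001, 0.361]
force: [-0.0, -1.5, 0.2]
grip_width: 0.0428
finger_force: 0.0
at [ 0.5274 -0.3179  0.169 ] [-3.138e+00  5.000e-04  3.610e-01] t 3.3 F [-0.  -1.5  0.2] w 0.0428 ff 0.0
d_cm [-0.38  0.38  9.39] w [-0.0036  0.0005  0.005 ] (shift in present axes)
```

View pics/o3.png

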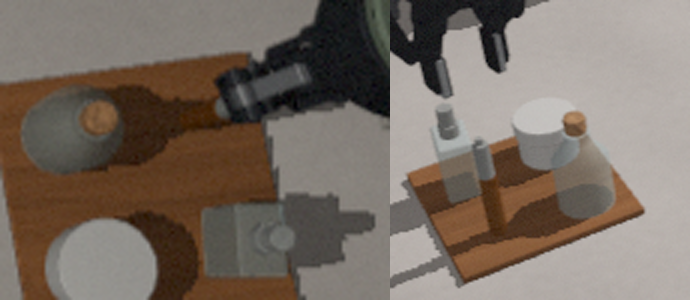

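The gripper hovers astride the slim vial, clear of the neighbours; descending.

```bash
python3 -m handwheel '[{"dx":-0.3,"dy":0.3,"dz":2,"wx":0,"wy":0,"wz":0.005,"claw":50},{"dx":0,"dy":0,"dz":2.5,"wx":0,"wy":0,"wz":0,"claw":50},{"dx":0,"dy":0,"dz":2.5,"wx":0,"wy":0,"wz":0,"claw":50},{"dx":0,"dy":0,"dz":2.4,"wx":0,"wy":0,"wz":0,"claw":50},{"dx":0,"dy":0,"dz":0,"wx":0,"wy":0,"wz":0,"claw":50},{"dx":0,"dy":0,"dz":0,"wx":0,"wy":0,"wz":0,"claw":50}]' 40; python3 -c "
from h import *
go([.525,-.3225,.075],Rd(.356))"
```

```text
clock: 4.15
position: [0.5234, -0.3274, 0.0785]
tool_rot: [3.141, -0.001, 0.35]
force: [0.4, 0.3, 0.5]
grip_width: 0.0428
finger_force: 0.0
at [ 0.5234 -0.3274  0.0785] [ 3.1405e+00 -7.0000e-04  3.4980e-01] t 4.15 F [0.4 0.3 0.5] w 0.0428 ff 0.0
d_cm [ 0.32 -0.41  0.35] w [ 0.0011 -0.0007 -0.0062] (shift in present axes)
```

```bash
python3 -m handwheel '[{"dx":0.3,"dy":-0.4,"dz":0.35,"wx":0,"wy":0,"wz":-0.006,"claw":50},{"dx":0,"dy":0,"dz":0,"wx":0,"wy":0,"wz":0,"claw":50},{"dx":0,"dy":0,"dz":0,"wx":0,"wy":0,"wz":0,"claw":0},{"dx":0,"dy":0,"dz":0,"wx":0,"wy":0,"wz":0,"claw":0},{"dx":0,"dy":0,"dz":0,"wx":0,"wy":0,"wz":0,"claw":0},{"dx":0,"dy":0,"dz":0,"wx":0,"wy":0,"wz":0,"claw":0},{"dx":0,"dy":0,"dz":0,"wx":0,"wy":0,"wz":0,"claw":0}]' 40; python3 -c "
from h import *
go([.525,-.3225,.075],Rd(.356))"
```

```text
clock: 5.03
position: [0.5248, -0.3217, 0.0739]
tool_rot: [3.141, -0.0, 0.357]
force: [0.3, 0.4, 2.0]
grip_width: 0.0127
finger_force: 39.1
at [ 0.5248 -0.3217  0.0739] [ 3.1415e+00 -1.0000e-04  3.5670e-01] t 5.03 F [0.3 0.4 2. ] w 0.0127 ff 39.1
d_cm [-0.01  0.08 -0.11] w [ 0.0001 -0.0001  0.0007] (shift in present axes)
```

```bash
python3 -m handwheel '[{"dx":0,"dy":0,"dz":-2,"wx":0,"wy":0,"wz":0,"claw":0},{"dx":0,"dy":0,"dz":-4,"wx":0,"wy":0,"wz":0,"claw":0},{"dx":0,"dy":0,"dz":-4,"wx":0,"wy":0,"wz":0,"claw":0},{"dx":0,"dy":0,"dz":-4,"wx":0,"wy":0,"wz":0,"claw":0},{"dx":0,"dy":0,"dz":-2,"wx":0,"wy":0,"wz":0,"claw":0},{"dx":0,"dy":0,"dz":0,"wx":0,"wy":0,"wz":0,"claw":0}]'; python3 -c "
from h import *
go([.6284,-.0304,.192],Rt(.356))"
```

```text
clock: 5.78
position: [0.5253, -0.322, 0.2364]
tool_rot: [3.139, -0.002, 0.357]
force: [0.7, -0.3, -0.2]
grip_width: 0.0127
finger_force: 39.1
at [ 0.5253 -0.322   0.2364] [ 3.139e+00 -2.300e-03  3.567e-01] t 5.78 F [ 0.7 -0.3 -0.2] w 0.0127 ff 39.1
d_cm [ 19.83 -23.74   4.42] w [0.0024 0.434  0.0012] (shift in present axes)
```

```bash
python3 -m handwheel '[{"dx":2,"dy":-2.4,"dz":0,"wx":0,"wy":0,"wz":0,"claw":0},{"dx":3,"dy":-3.6,"dz":0,"wx":0,"wy":0,"wz":0,"claw":0},{"dx":3.3,"dy":-4,"dz":0,"wx":0,"wy":0,"wz":0,"claw":0},{"dx":3.3,"dy":-4,"dz":0,"wx":0,"wy":0,"wz":0,"claw":0},{"dx":3.3,"dy":-4,"dz":0,"wx":0,"wy":0,"wz":0,"claw":0},{"dx":3,"dy":-3.6,"dz":0,"wx":0,"wy":0,"wz":0,"claw":0},{"dx":1.9,"dy":-2.2,"dz":0,"wx":0,"wy":0,"wz":0,"claw":0}]'; python3 -m handwheel '[{"dx":0,"dy":0,"dz":0,"wx":0,"wy":0.1,"wz":0,"claw":0},{"dx":0,"dy":0,"dz":0,"wx":0,"wy":0.1,"wz":0,"claw":0},{"dx":0,"dy":0,"dz":0,"wx":0,"wy":0.1,"wz":0,"claw":0},{"dx":0,"dy":0,"dz":0,"wx":0,"wy":0.1,"wz":0,"claw":0},{"dx":0,"dy":0,"dz":0,"wx":0,"wy":0.034,"wz":0,"claw":0},{"dx":0,"dy":0,"dz":0,"wx":0,"wy":0,"wz":0,"claw":0},{"dx":0,"dy":0,"dz":0,"wx":0,"wy":0,"wz":0,"claw":0}]';  python3 -c "
from h import *
go([.6284,-.0304,.192],Rt(.356))"
```

```text
clock: 6.65
position: [0.6272, -0.0268, 0.2332]
tool_rot: [-3.141, 0.001, 0.359]
force: [-0.3, -0.1, -0.3]
grip_width: 0.0127
finger_force: 39.1
clock: 7.52
position: [0.6273, -0.0294, 0.2337]
tool_rot: [-3.141, -0.433, 0.357]
force: [0.3, 0.8, -0.5]
grip_width: 0.0128
finger_force: 39.1
at [ 0.6273 -0.0294  0.2337] [-3.1413 -0.4331  0.3568] t 7.53 F [ 0.3  0.8 -0.5] w 0.0128 ff 39.1
d_cm [-1.69  0.13  3.81] w [-0.0006  0.0032  0.0007] (shift in present axes)
```

```bash
python3 -m handwheel '[{"dx":-0.8,"dy":0.05,"dz":1.9,"wx":0,"wy":0,"wz":0,"claw":0},{"dx":-0.9,"dy":0.08,"dz":1.9,"wx":0,"wy":0.003,"wz":0,"claw":0},{"dx":0,"dy":0,"dz":0,"wx":0,"wy":0,"wz":0,"claw":0},{"dx":0,"dy":0,"dz":0,"wx":0,"wy":0,"wz":0,"claw":0}]';  cat > m2.py <<'E'
from h import *
import sys
go([.6284,-.0304,.192],Rt(.356))
f=cam('top');g=cam('scene')
s=monitor.observe(); A=Ro.from_euler("xyz",s["tool_rot"]).as_matrix(); R=A@np.diag([1,-1,-1.])
prof,hh=(SL,.066) if sys.argv[1]=="slim" else (W,.066)
o=s["position"]-R[:,2]*hh
cases=[([.6694,.0531,.047],WC),([.6918,-.0069,.047],SC)]
def dr(F):
    im=F["frame"].copy(); im=cv2.resize(im,None,fx=6,fy=6,interpolation=2)
    for oo,RR,pp in[(o,R,prof)]+[(np.array(c),caseR(.356),p) for c,p in cases]:
        for p in hull(F,oo,RR,pp): cv2.polylines(im,[np.round(((p+.5)*6-.5)*16).astype(np.int32)],True,(0,255,0),1,cv2.LINE_AA,4)
    return im
def crop(F,k,w,h):
    u,v=proj(F,np.array(cases[k][0])+[-.03,0,.06])[0]; x,y=int(u*6-w/2),int(v*6-h/2); return dr(F)[y:y+h,x:x+w]
k=1 if sys.argv[1]=="slim" else 0
cv2.imwrite(sys.argv[2],np.hstack([crop(g,k,400,580),crop(f,k,390,580)]))
E
python3 m2.py slim pics/o4.png
```

```text
clock: 8.02
position: [0.6286, -0.0303, 0.1929]
tool_rot: [3.141, -0.437, 0.357]
force: [-0.3, 0.5, -0.3]
grip_width: 0.0127
finger_force: 39.1
at [ 0.6286 -0.0303  0.1929] [ 3.1414 -0.4373  0.3572] t 8.03 F [-0.3  0.5 -0.3] w 0.0127 ff 39.1
d_cm [-0.06  0.    0.07] w [-0.0003 -0.001   0.0011] (shift in present axes)
```

View pics/o4.png

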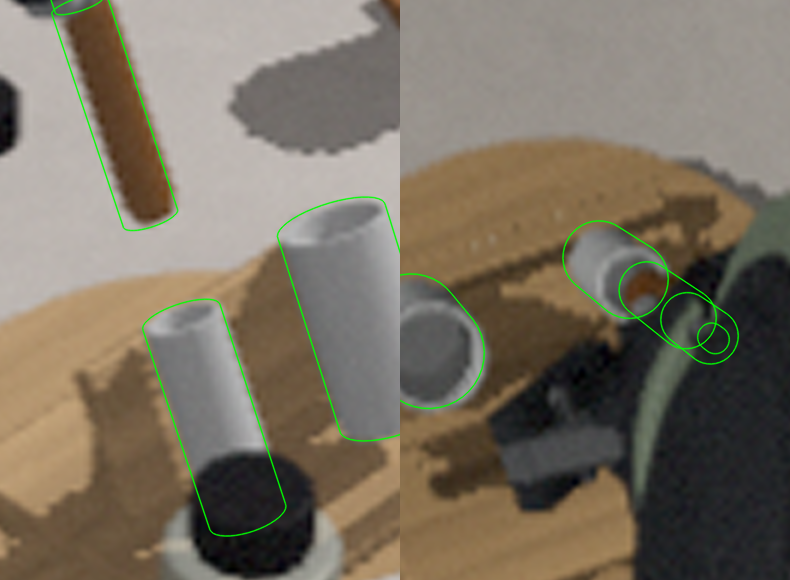

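Overlay: vial foot at (151,218) in the scene view is in line with the slim mouth (184,318) along the axis, and both models agree with the picture. Inserting.

```bash
python3 -m handwheel '[{"dx":-0.05,"dy":0,"dz":1.2,"wx":0,"wy":0,"wz":0,"claw":0},{"dx":0,"dy":0,"dz":1.2,"wx":0,"wy":0,"wz":0,"claw":0},{"dx":0,"dy":0,"dz":0.4,"wx":0,"wy":0,"wz":0,"claw":0},{"dx":0,"dy":0,"dz":0.3,"wx":0,"wy":0,"wz":0,"claw":0},{"dx":0,"dy":0,"dz":0.3,"wx":0,"wy":0,"wz":0,"claw":0},{"dx":0,"dy":0,"dz":0,"wx":0,"wy":0,"wz":0,"claw":0},{"dx":0,"dy":0,"dz":0,"wx":0,"wy":0,"wz":0,"claw":0}]';  python3 -c "
from h import *
go([.6284,-.0304,.192]-caseR(.356)[:,2]*.034,Rt(.356)); F=monitor.observe()['force']; print(F@Rt(.356))"
```

```text
clock: 9.0
position: [0.6412, -0.0257, 0.1613]
tool_rot: [3.141, -0.437, 0.357]
force: [0.7, -0.2, -0.9]
grip_width: 0.0129
finger_force: 39.1
at [ 0.6412 -0.0257  0.1613] [ 3.1415 -0.4371  0.3568] t 9.0 F [ 0.7 -0.2 -0.9] w 0.0129 ff 39.1
d_cm [ 0.06 -0.01  0.04] w [-0.0002 -0.0008  0.0007] (shift in present axes)
[0.18992332 0.47416996 1.05596423]
```

```bash
python3 -m handwheel '[{"dx":0.04,"dy":0,"dz":0.3,"wx":0,"wy":0,"wz":0,"claw":0},{"dx":0,"dy":0,"dz":0.4,"wx":0,"wy":0,"wz":0,"claw":0},{"dx":0,"dy":0,"dz":0.4,"wx":0,"wy":0,"wz":0,"claw":0},{"dx":0,"dy":0,"dz":0,"wx":0,"wy":0,"wz":0,"claw":0}]';  python3 -c "
from h import *
go([.6284,-.0304,.192]-caseR(.356)[:,2]*.044,Rt(.356)); F=monitor.observe()['force']; print(F@Rt(.356))"
```

```text
clock: 9.5
position: [0.6458, -0.0239, 0.1509]
tool_rot: [-3.141, -0.436, 0.357]
force: [-0.4, -2.2, -0.6]
grip_width: 0.0126
finger_force: 39.1
at [ 0.6458 -0.0239  0.1509] [-3.1412 -0.4364  0.3567] t 9.5 F [-0.4 -2.2 -0.6] w 0.0126 ff 39.1
d_cm [ 0.05  0.01 -0.12] w [-0.0006 -0.      0.0006] (shift in present axes)
[-1.29036961  1.95150853  0.05822337]
```

```bash
python3 -m handwheel '[{"dx":0,"dy":0,"dz":0.4,"wx":0,"wy":0,"wz":0,"claw":0},{"dx":0,"dy":0,"dz":0.5,"wx":0,"wy":0,"wz":0,"claw":0},{"dx":0,"dy":0,"dz":0.4,"wx":0,"wy":0,"wz":0,"claw":0},{"dx":0,"dy":0,"dz":0,"wx":0,"wy":0,"wz":0,"claw":0}]'; python3 -m handwheel '[{"dx":0,"dy":0,"dz":0.4,"wx":0,"wy":0,"wz":0,"claw":0},{"dx":0,"dy":0,"dz":0.5,"wx":0,"wy":0,"wz":0,"claw":0},{"dx":0,"dy":0,"dz":0.4,"wx":0,"wy":0,"wz":0,"claw":0},{"dx":0,"dy":0,"dz":0,"wx":0,"wy":0,"wz":0,"claw":0}]';  python3 -c "
from h import *
go([.6284,-.0304,.192]-caseR(.356)[:,2]*.09,Rt(.356)); F=monitor.observe()['force']; print(F@Rt(.356))"
```

```text
clock: 10.0
position: [0.651, -0.0219, 0.1391]
tool_rot: [-3.141, -0.436, 0.357]
force: [-0.5, -2.0, -2.8]
grip_width: 0.0128
finger_force: 39.1
clock: 10.5
position: [0.6562, -0.02, 0.1273]
tool_rot: [-3.141, -0.436, 0.357]
force: [-0.2, -3.2, -3.3]
grip_width: 0.0128
finger_force: 39.0
at [ 0.6562 -0.02    0.1273] [-3.1412 -0.4365  0.3567] t 10.5 F [-0.2 -3.2 -3.3] w 0.0128 ff 39.0
d_cm [0.04 0.01 1.88] w [-0.0007 -0.0002  0.0006] (shift in present axes)
[-2.61276066  2.95728867  2.39767614]
```

```bash
python3 -m handwheel '[{"dx":-0.03,"dy":0.04,"dz":0.4,"wx":0,"wy":0,"wz":0,"claw":0},{"dx":0,"dy":0,"dz":0.4,"wx":0,"wy":0,"wz":0,"claw":0},{"dx":0,"dy":0,"dz":0.4,"wx":0,"wy":0,"wz":0,"claw":0},{"dx":0,"dy":0,"dz":0,"wx":0,"wy":0,"wz":0,"claw":0}]'; python3 -m handwheel '[{"dx":0,"dy":0,"dz":0.2,"wx":0,"wy":0,"wz":0,"claw":0},{"dx":0,"dy":0,"dz":0.2,"wx":0,"wy":0,"wz":0,"claw":0},{"dx":0,"dy":0,"dz":0,"wx":0,"wy":0,"wz":0,"claw":0}]';  python3 -c "
from h import *
go([.6284,-.0304,.192]-caseR(.356)[:,2]*.09,Rt(.356)); F=monitor.observe()['force']; print(F@Rt(.356))"
```

```text
clock: 11.0
position: [0.6609, -0.0185, 0.1164]
tool_rot: [-3.141, -0.437, 0.357]
force: [-0.1, -1.1, -2.3]
grip_width: 0.0127
finger_force: 39.1
clock: 11.38
position: [0.6625, -0.0181, 0.1131]
tool_rot: [-3.142, -0.437, 0.357]
force: [0.5, -1.3, -2.0]
grip_width: 0.0126
finger_force: 39.2
at [ 0.6625 -0.0181  0.1131] [-3.1415 -0.4371  0.3568] t 11.38 F [ 0.5 -1.3 -2. ] w 0.0126 ff 39.2
d_cm [ 0.04 -0.04  0.32] w [-0.0004 -0.0007  0.0007] (shift in present axes)
[-0.8398039   1.36339596  1.81749704]
```

Keep going in 2 mm steps until the floor pushes back.

```bash
for i in 1; do python3 -m handwheel '[{"dx":0,"dy":0,"dz":0.2,"wx":0,"wy":0,"wz":0,"claw":0},{"dx":0,"dy":0,"dz":0,"wx":0,"wy":0,"wz":0,"claw":0}]'; python3 -m handwheel '[{"dx":0,"dy":0,"dz":0.15,"wx":0,"wy":0,"wz":0,"claw":0},{"dx":0,"dy":0,"dz":0,"wx":0,"wy":0,"wz":0,"claw":0}]';  done; python3 -c "
from h import *
go([.6284,-.0304,.192]-caseR(.356)[:,2]*.09,Rt(.356)); F=monitor.observe()['force']; print(F@Rt(.356))"
```

```text
clock: 11.62
position: [0.6633, -0.0178, 0.1113]
tool_rot: [-3.141, -0.437, 0.357]
force: [-0.2, -1.6, -1.1]
grip_width: 0.0127
finger_force: 39.2
clock: 11.88
position: [0.6639, -0.0176, 0.1099]
tool_rot: [-3.142, -0.437, 0.357]
force: [-0.2, -1.8, -2.0]
grip_width: 0.013
finger_force: 39.2
at [ 0.6639 -0.0176  0.1099] [-3.1415 -0.4369  0.3568] t 11.88 F [-0.2 -1.8 -2. ] w 0.013 ff 39.2
d_cm [ 0.05 -0.04 -0.03] w [-0.0004 -0.0006  0.0007] (shift in present axes)
[-1.57162871  1.5892914   1.44477869]
```

```bash
python3 -m handwheel '[{"dx":0,"dy":0,"dz":0.15,"wx":0,"wy":0,"wz":0,"claw":0},{"dx":0,"dy":0,"dz":0,"wx":0,"wy":0,"wz":0,"claw":0}]'; python3 -m handwheel '[{"dx":0,"dy":0,"dz":0.15,"wx":0,"wy":0,"wz":0,"claw":0},{"dx":0,"dy":0,"dz":0,"wx":0,"wy":0,"wz":0,"claw":0}]'; python3 -c "
from h import *
go([.6284,-.0304,.192]-caseR(.356)[:,2]*.09,Rt(.356)); F=monitor.observe()['force']; print(F@Rt(.356))"
```

```text
clock: 12.12
position: [0.6645, -0.0177, 0.1097]
tool_rot: [3.141, -0.438, 0.357]
force: [-13.8, -4.3, 21.2]
grip_width: 0.0129
finger_force: 42.0
clock: 12.38
position: [0.6655, -0.0174, 0.1089]
tool_rot: [3.141, -0.439, 0.357]
force: [-14.6, -4.1, 27.1]
grip_width: 0.0129
finger_force: 44.3
at [ 0.6655 -0.0174  0.1089] [ 3.1406 -0.4388  0.357 ] t 12.38 F [-14.6  -4.1  27.1] w 0.0129 ff 44.3
d_cm [-0.05 -0.07 -0.2 ] w [ 0.0006 -0.0024  0.0009] (shift in present axes)
[ -2.25789712  -1.2627139  -30.9439258 ]
```

```bash
python3 -m handwheel '[{"dx":0,"dy":0,"dz":-0.15,"wx":0,"wy":0,"wz":0,"claw":0},{"dx":0,"dy":0,"dz":0,"wx":0,"wy":0,"wz":0,"claw":40},{"dx":0,"dy":0,"dz":0,"wx":0,"wy":0,"wz":0,"claw":40},{"dx":0,"dy":0,"dz":0,"wx":0,"wy":0,"wz":0,"claw":40},{"dx":0,"dy":0,"dz":-1,"wx":0,"wy":0,"wz":0,"claw":40},{"dx":0,"dy":0,"dz":-3,"wx":0,"wy":0,"wz":0,"claw":40},{"dx":0,"dy":0,"dz":-5,"wx":0,"wy":0,"wz":0,"claw":40},{"dx":0,"dy":0,"dz":-4,"wx":0,"wy":0,"wz":0,"claw":40}]'; python3 -c "
from h import *
go([.538,.306,.2],Rd(.356))
g=cam('scene'); R=caseR(.356); o=np.array([.6918,-.0069,.047])+R[:,2]*.004
im=cv2.resize(g['frame'],None,fx=6,fy=6,interpolation=2)
for p in hull(g,o,R,SL)+hull(g,o-R[:,2]*.004,R,SC): cv2.polylines(im,[np.round(((p+.5)*6-.5)*16).astype(np.int32)],True,(0,255,0),1,cv2.LINE_AA,4)
u,v=(proj(g,o+R[:,2]*.06)[0]*6).astype(int); cv2.imwrite('pics/o5.png',im[v-250:v+250,u-250:u+250])"
```

```text
clock: 13.38
position: [0.6121, -0.037, 0.2285]
tool_rot: [3.141, -0.438, 0.357]
force: [-0.1, -0.6, -0.6]
grip_width: 0.0341
finger_force: 0.0
at [ 0.6121 -0.037   0.2285] [ 3.1408 -0.4375  0.3569] t 13.38 F [-0.1 -0.6 -0.6] w 0.0341 ff 0.0
d_cm [  3.36 -34.73   4.69] w [ 0.0005 -0.4375  0.0007] (shift in present axes)
```

View pics/o5.png

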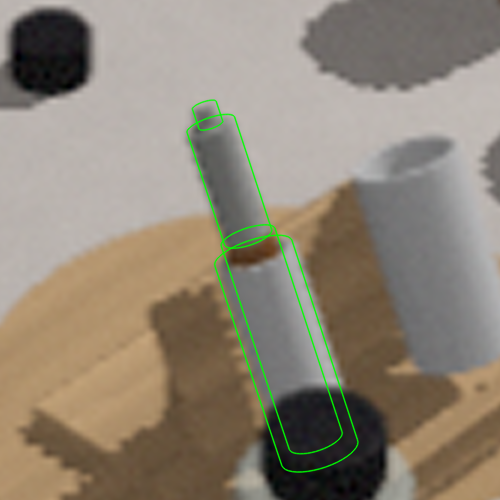

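```bash
python3 -m handwheel '[{"dx":0,"dy":0,"dz":0,"wx":0,"wy":-0.1,"wz":0,"claw":45},{"dx":0,"dy":0,"dz":0,"wx":0,"wy":-0.1,"wz":0,"claw":50},{"dx":0,"dy":0,"dz":0,"wx":0,"wy":-0.1,"wz":0,"claw":60},{"dx":0,"dy":0,"dz":0,"wx":0,"wy":-0.1,"wz":0,"claw":60},{"dx":0,"dy":0,"dz":0,"wx":0,"wy":-0.037,"wz":0,"claw":60}]'; python3 -m handwheel '[{"dx":0.5,"dy":-3.5,"dz":0,"wx":0,"wy":0,"wz":0,"claw":60},{"dx":0.7,"dy":-5,"dz":0,"wx":0,"wy":0,"wz":0,"claw":60},{"dx":0.8,"dy":-5.5,"dz":0,"wx":0,"wy":0,"wz":0,"claw":60},{"dx":0.8,"dy":-5.5,"dz":0,"wx":0,"wy":0,"wz":0,"claw":60},{"dx":0.8,"dy":-5.5,"dz":0,"wx":0,"wy":0,"wz":0,"claw":60},{"dx":0.8,"dy":-5.5,"dz":0.5,"wx":0,"wy":0,"wz":0,"claw":60},{"dx":0.6,"dy":-4.2,"dz":2,"wx":0,"wy":0,"wz":0,"claw":60},{"dx":0,"dy":0,"dz":1,"wx":0,"wy":0,"wz":0,"claw":60}]'; python3 -m handwheel '[{"dx":0,"dy":0,"dz":0,"wx":0,"wy":0,"wz":0,"claw":60},{"dx":0,"dy":0,"dz":0,"wx":0,"wy":0,"wz":0,"claw":60}]'; python3 -c "
from h import *
go([.538,.306,.075],Rd(.356))"
```

```text
clock: 14.05
position: [0.6133, -0.036, 0.2267]
tool_rot: [3.142, 0.002, 0.358]
force: [-0.4, -0.4, -0.5]
grip_width: 0.0514
finger_force: 0.0
clock: 15.05
position: [0.5366, 0.3094, 0.1907]
tool_rot: [-3.14, 0.001, 0.362]
force: [1.0, -0.8, 1.0]
grip_width: 0.0515
finger_force: 0.0
clock: 15.3
position: [0.5393, 0.3047, 0.1921]
tool_rot: [3.141, -0.001, 0.355]
force: [-0.2, 0.2, 0.9]
grip_width: 0.0516
finger_force: 0.0
at [0.5393 0.3047 0.1921] [ 3.1412e+00 -7.0000e-04  3.5490e-01] t 15.3 F [-0.2  0.2  0.9] w 0.0516 ff 0.0
d_cm [-0.09 -0.17 11.71] w [ 0.0004 -0.0007 -0.0011] (shift in present axes)
```

```bash
python3 -m handwheel '[{"dx":-0.1,"dy":-0.15,"dz":2,"wx":0,"wy":0,"wz":0,"claw":60},{"dx":0,"dy":0,"dz":3,"wx":0,"wy":0,"wz":0,"claw":60},{"dx":0,"dy":0,"dz":3,"wx":0,"wy":0,"wz":0,"claw":60},{"dx":0,"dy":0,"dz":2.5,"wx":0,"wy":0,"wz":0,"claw":60},{"dx":0,"dy":0,"dz":1.2,"wx":0,"wy":0,"wz":0,"claw":60},{"dx":0,"dy":0,"dz":0,"wx":0,"wy":0,"wz":0,"claw":60},{"dx":0,"dy":0,"dz":0,"wx":0,"wy":0,"wz":0,"claw":60}]'; python3 -m handwheel '[{"dx":0,"dy":0,"dz":0,"wx":0,"wy":0,"wz":0,"claw":0},{"dx":0,"dy":0,"dz":0,"wx":0,"wy":0,"wz":0,"claw":0},{"dx":0,"dy":0,"dz":0,"wx":0,"wy":0,"wz":0,"claw":0},{"dx":0,"dy":0,"dz":0,"wx":0,"wy":0,"wz":0,"claw":0},{"dx":0,"dy":0,"dz":0,"wx":0,"wy":0,"wz":0,"claw":0}]' 40; python3 -c "
from h import *
go([.538,.306,.075],Rd(.356))"
```

```text
clock: 16.18
position: [0.5377, 0.3071, 0.0756]
tool_rot: [-3.141, -0.001, 0.356]
force: [0.2, -0.4, -0.3]
grip_width: 0.0511
finger_force: 0.0
clock: 16.8
position: [0.5374, 0.3072, 0.075]
tool_rot: [-3.141, -0.001, 0.357]
force: [-0.8, -0.9, 6.8]
grip_width: 0.0213
finger_force: 39.6
at [0.5374 0.3072 0.075 ] [-3.1415e+00 -9.0000e-04  3.5670e-01] t 16.8 F [-0.8 -0.9  6.8] w 0.0213 ff 39.6
d_cm [ 0.01  0.13 -0.  ] w [-0.0001 -0.0009  0.0007] (shift in present axes)
```

```bash
python3 -m handwheel '[{"dx":0,"dy":0,"dz":-2,"wx":0,"wy":0,"wz":0,"claw":0},{"dx":0,"dy":0,"dz":-4,"wx":0,"wy":0,"wz":0,"claw":0},{"dx":0,"dy":0,"dz":-5,"wx":0,"wy":0,"wz":0,"claw":0},{"dx":0,"dy":0,"dz":-4,"wx":0,"wy":0,"wz":0,"claw":0},{"dx":0,"dy":0,"dz":-1.5,"wx":0,"wy":0,"wz":0,"claw":0},{"dx":0,"dy":0,"dz":0,"wx":0,"wy":0,"wz":0,"claw":0}]'; python3 -c "
from h import *
go([.6057,.0293,.1929],Rt(.356))"
```

```text
clock: 17.55
position: [0.5373, 0.3071, 0.2405]
tool_rot: [-3.141, -0.002, 0.357]
force: [-0.5, -0.5, -1.7]
grip_width: 0.0211
finger_force: 39.4
at [0.5373 0.3071 0.2405] [-3.1413e+00 -1.6000e-03  3.5670e-01] t 17.55 F [-0.5 -0.5 -1.7] w 0.0211 ff 39.4
d_cm [-3.3  28.42  4.75] w [-0.0005  0.4348  0.0007] (shift in present axes)
```

```bash
python3 -m handwheel '[{"dx":-0.3,"dy":2.5,"dz":0,"wx":0,"wy":0,"wz":0,"claw":0},{"dx":-0.5,"dy":4.5,"dz":0,"wx":0,"wy":0,"wz":0,"claw":0},{"dx":-0.6,"dy":5,"dz":0,"wx":0,"wy":0,"wz":0,"claw":0},{"dx":-0.6,"dy":5,"dz":0,"wx":0,"wy":0,"wz":0,"claw":0},{"dx":-0.6,"dy":5,"dz":0,"wx":0,"wy":0,"wz":0,"claw":0},{"dx":-0.5,"dy":4.4,"dz":0,"wx":0,"wy":0,"wz":0,"claw":0},{"dx":-0.2,"dy":2,"dz":0,"wx":0,"wy":0,"wz":0,"claw":0}]'; python3 -m handwheel '[{"dx":0,"dy":0,"dz":0,"wx":0,"wy":0.1,"wz":0,"claw":0},{"dx":0,"dy":0,"dz":0,"wx":0,"wy":0.1,"wz":0,"claw":0},{"dx":0,"dy":0,"dz":0,"wx":0,"wy":0.1,"wz":0,"claw":0},{"dx":0,"dy":0,"dz":0,"wx":0,"wy":0.1,"wz":0,"claw":0},{"dx":0,"dy":0,"dz":0,"wx":0,"wy":0.035,"wz":0,"claw":0},{"dx":0,"dy":0,"dz":0,"wx":0,"wy":0,"wz":0,"claw":0},{"dx":0,"dy":0,"dz":0,"wx":0,"wy":0,"wz":0,"claw":0}]';  python3 -c "
from h import *
go([.6057,.0293,.1929],Rt(.356))"
```

```text
clock: 18.42
position: [0.605, 0.0264, 0.2379]
tool_rot: [3.141, 0.003, 0.354]
force: [0.4, 0.6, -1.2]
grip_width: 0.0208
finger_force: 39.3
clock: 19.3
position: [0.6054, 0.0298, 0.2391]
tool_rot: [-3.141, -0.434, 0.357]
force: [-0.5, -0.1, -0.3]
grip_width: 0.021
finger_force: 39.1
at [0.6054 0.0298 0.2391] [-3.1411 -0.4338  0.3571] t 19.3 F [-0.5 -0.1 -0.3] w 0.021 ff 39.1
d_cm [-1.93  0.06  4.19] w [-0.001   0.0025  0.001 ] (shift in present axes)
```

```bash
python3 -m handwheel '[{"dx":-0.9,"dy":0.03,"dz":2,"wx":0,"wy":0,"wz":0,"claw":0},{"dx":-1,"dy":0.03,"dz":2.2,"wx":0,"wy":0.002,"wz":0,"claw":0},{"dx":0,"dy":0,"dz":0,"wx":0,"wy":0,"wz":0,"claw":0},{"dx":0,"dy":0,"dz":0,"wx":0,"wy":0,"wz":0,"claw":0}]'; sed -i 's/\[.6284,-.0304,.192\]/[.6057,.0293,.1929]/; s/(W,.066)/(W,.067)/' m2.py; python3 m2.py wide pics/o6.png
```

```text
clock: 19.8
position: [0.6065, 0.0293, 0.1941]
tool_rot: [3.142, -0.437, 0.357]
force: [0.1, 0.2, 0.6]
grip_width: 0.0212
finger_force: 39.2
at [0.6065 0.0293 0.1941] [ 3.1416 -0.4373  0.3572] t 19.8 F [0.1 0.2 0.6] w 0.0212 ff 39.2
d_cm [-0.12 -0.03  0.07] w [-0.0005 -0.001   0.0011] (shift in present axes)
```

View pics/o6.png

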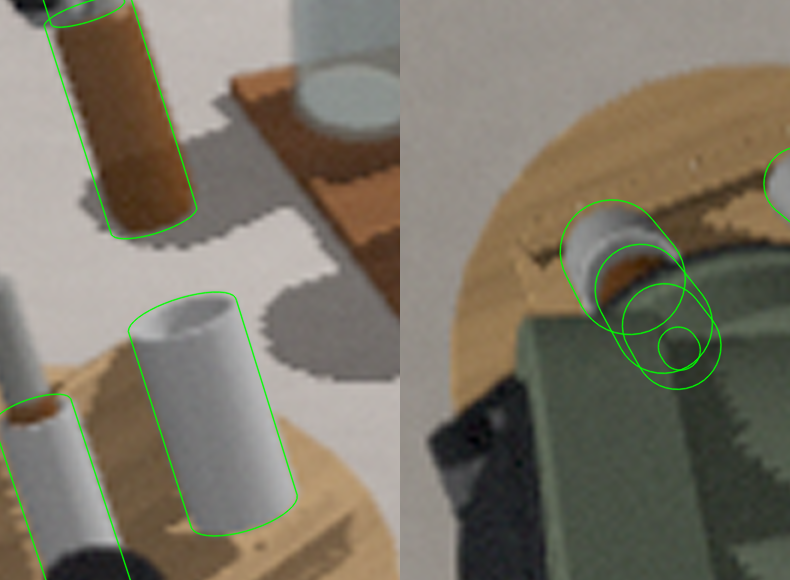

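Overlay: wide vial foot (152,225) lines up with the wide mouth (182,315); slim vial is home with a sliver of amber at its mouth. Inserting.

```bash
python3 -m handwheel '[{"dx":-0.08,"dy":0.02,"dz":1.2,"wx":0,"wy":0,"wz":0,"claw":0},{"dx":0,"dy":0,"dz":1.2,"wx":0,"wy":0,"wz":0,"claw":0},{"dx":0,"dy":0,"dz":0.4,"wx":0,"wy":0,"wz":0,"claw":0},{"dx":0,"dy":0,"dz":0.3,"wx":0,"wy":0,"wz":0,"claw":0},{"dx":0,"dy":0,"dz":0.3,"wx":0,"wy":0,"wz":0,"claw":0},{"dx":0,"dy":0,"dz":0,"wx":0,"wy":0,"wz":0,"claw":0},{"dx":0,"dy":0,"dz":0,"wx":0,"wy":0,"wz":0,"claw":0}]';  cat > c.py <<'E'
from h import *
go([.6057,.0293,.1929]-caseR(.356)[:,2]*.09,Rt(.356)); F=monitor.observe()['force']; print(F@Rt(.356))
E
python3 c.py
```

```text
clock: 20.78
position: [0.6189, 0.0336, 0.1624]
tool_rot: [3.142, -0.437, 0.357]
force: [0.3, 1.0, -0.7]
grip_width: 0.0208
finger_force: 39.2
at [0.6189 0.0336 0.1624] [ 3.1415 -0.4372  0.3568] t 20.77 F [ 0.3  1.  -0.7] w 0.0208 ff 39.2
d_cm [ 0.03 -0.06  5.65] w [-0.0003 -0.0009  0.0008] (shift in present axes)
[ 0.27380423 -0.85652445  0.88032746]
```

```bash
python3 -m handwheel '[{"dx":0,"dy":0,"dz":0.3,"wx":0,"wy":0,"wz":0,"claw":0},{"dx":0,"dy":0,"dz":0.3,"wx":0,"wy":0,"wz":0,"claw":0},{"dx":0,"dy":0,"dz":0.3,"wx":0,"wy":0,"wz":0,"claw":0},{"dx":0,"dy":0,"dz":0.3,"wx":0,"wy":0,"wz":0,"claw":0},{"dx":0,"dy":0,"dz":0,"wx":0,"wy":0,"wz":0,"claw":0}]';python3 c.py
```

```text
clock: 21.4
position: [0.6236, 0.0354, 0.151]
tool_rot: [-3.141, -0.437, 0.357]
force: [-0.3, -0.3, -0.6]
grip_width: 0.0209
finger_force: 39.2
at [0.6236 0.0354 0.151 ] [-3.1414 -0.4366  0.3567] t 21.4 F [-0.3 -0.3 -0.6] w 0.0209 ff 39.2
d_cm [ 0.06 -0.05  4.41] w [-0.0005 -0.0003  0.0007] (shift in present axes)
[-0.55920523  0.18887412  0.37699583]
```

```bash
python3 -m handwheel '[{"dx":0,"dy":0,"dz":0.4,"wx":0,"wy":0,"wz":0,"claw":0},{"dx":0,"dy":0,"dz":0.5,"wx":0,"wy":0,"wz":0,"claw":0},{"dx":0,"dy":0,"dz":0.4,"wx":0,"wy":0,"wz":0,"claw":0},{"dx":0,"dy":0,"dz":0,"wx":0,"wy":0,"wz":0,"claw":0}]'; python3 c.py; python3 -m handwheel '[{"dx":0,"dy":0,"dz":0.4,"wx":0,"wy":0,"wz":0,"claw":0},{"dx":0,"dy":0,"dz":0.5,"wx":0,"wy":0,"wz":0,"claw":0},{"dx":0,"dy":0,"dz":0.4,"wx":0,"wy":0,"wz":0,"claw":0},{"dx":0,"dy":0,"dz":0,"wx":0,"wy":0,"wz":0,"claw":0}]'; python3 c.py
```

```text
clock: 21.9
position: [0.6287, 0.0374, 0.1391]
tool_rot: [-3.141, -0.436, 0.357]
force: [0.2, -0.1, -0.8]
grip_width: 0.0212
finger_force: 39.2
at [0.6287 0.0374 0.1391] [-3.1413 -0.4365  0.3568] t 21.9 F [ 0.2 -0.1 -0.8] w 0.0212 ff 39.2
d_cm [ 0.06 -0.05  3.09] w [-0.0006 -0.0001  0.0007] (shift in present axes)
[-0.13719733  0.15323603  0.76420753]
clock: 22.4
position: [0.6339, 0.0393, 0.1273]
tool_rot: [-3.141, -0.437, 0.357]
force: [1.4, 0.5, -0.1]
grip_width: 0.021
finger_force: 39.2
at [0.6339 0.0393 0.1273] [-3.1414 -0.4365  0.3568] t 22.4 F [ 1.4  0.5 -0.1] w 0.021 ff 39.2
d_cm [ 0.06 -0.05  1.8 ] w [-0.0006 -0.0002  0.0007] (shift in present axes)
[ 1.26724133 -0.0383304   0.7433797 ]
```

Sliding freely; on to the floor.

```bash
python3 -m handwheel '[{"dx":0,"dy":0,"dz":0.4,"wx":0,"wy":0,"wz":0,"claw":0},{"dx":0,"dy":0,"dz":0.5,"wx":0,"wy":0,"wz":0,"claw":0},{"dx":0,"dy":0,"dz":0.4,"wx":0,"wy":0,"wz":0,"claw":0},{"dx":0,"dy":0,"dz":0,"wx":0,"wy":0,"wz":0,"claw":0}]'; python3 -m handwheel '[{"dx":0,"dy":0,"dz":0.2,"wx":0,"wy":0,"wz":0,"claw":0},{"dx":0,"dy":0,"dz":0,"wx":0,"wy":0,"wz":0,"claw":0}]'; python3 -m handwheel '[{"dx":0,"dy":0,"dz":0.15,"wx":0,"wy":0,"wz":0,"claw":0},{"dx":0,"dy":0,"dz":0,"wx":0,"wy":0,"wz":0,"claw":0}]'; python3 c.py
```

```text
clock: 22.9
position: [0.6393, 0.0409, 0.1161]
tool_rot: [-3.141, -0.436, 0.356]
force: [0.4, 0.2, -1.3]
grip_width: 0.021
finger_force: 39.2
clock: 23.15
position: [0.6401, 0.0413, 0.1146]
tool_rot: [-3.141, -0.436, 0.356]
force: [-0.5, 1.0, -1.9]
grip_width: 0.021
finger_force: 39.2
clock: 23.4
position: [0.6407, 0.0416, 0.1132]
tool_rot: [-3.141, -0.436, 0.357]
force: [-1.3, -0.0, -1.2]
grip_width: 0.0211
finger_force: 39.2
at [0.6407 0.0416 0.1132] [-3.1411 -0.436   0.3568] t 23.4 F [-1.3 -0.  -1.2] w 0.0211 ff 39.2
d_cm [ 0.01 -0.07  0.21] w [-0.0008  0.0004  0.0007] (shift in present axes)
[-1.64429885 -0.43065403  0.60977251]
```

```bash
python3 -m handwheel '[{"dx":0,"dy":0,"dz":0.15,"wx":0,"wy":0,"wz":0,"claw":0},{"dx":0,"dy":0,"dz":0,"wx":0,"wy":0,"wz":0,"claw":0}]';python3 c.py
```

```text
clock: 23.65
position: [0.6413, 0.0418, 0.1118]
tool_rot: [-3.141, -0.436, 0.357]
force: [-1.4, 0.5, -1.9]
grip_width: 0.021
finger_force: 39.2
at [0.6413 0.0418 0.1118] [-3.1411 -0.436   0.3567] t 23.65 F [-1.4  0.5 -1.9] w 0.021 ff 39.2
d_cm [ 0.01 -0.07  0.05] w [-0.0008  0.0004  0.0007] (shift in present axes)
[-1.84809381 -0.94134362  1.27833035]
```

```bash
python3 -m handwheel '[{"dx":0,"dy":0,"dz":0.15,"wx":0,"wy":0,"wz":0,"claw":0},{"dx":0,"dy":0,"dz":0,"wx":0,"wy":0,"wz":0,"claw":0}]';python3 -m handwheel '[{"dx":0,"dy":0,"dz":0.1,"wx":0,"wy":0,"wz":0,"claw":0},{"dx":0,"dy":0,"dz":0,"wx":0,"wy":0,"wz":0,"claw":0}]';python3 c.py
```

```text
clock: 23.9
position: [0.6419, 0.0418, 0.111]
tool_rot: [3.142, -0.436, 0.357]
force: [-7.7, -1.5, 10.0]
grip_width: 0.0207
finger_force: 40.7
clock: 24.15
position: [0.6424, 0.0417, 0.1108]
tool_rot: [3.141, -0.437, 0.357]
force: [-18.1, -5.1, 26.9]
grip_width: 0.0209
finger_force: 42.9
at [0.6424 0.0417 0.1108] [ 3.1409 -0.437   0.3566] t 24.15 F [-18.1  -5.1  26.9] w 0.0209 ff 42.9
d_cm [-0.04 -0.11 -0.08] w [ 0.0004 -0.0007  0.0006] (shift in present axes)
[ -5.66437977  -1.55988446 -32.28263482]
```

Floor reached at the expected depth; release and retreat.

```bash
python3 -m handwheel '[{"dx":0,"dy":0,"dz":-0.15,"wx":0,"wy":0,"wz":0,"claw":0},{"dx":0,"dy":0,"dz":0,"wx":0,"wy":0,"wz":0,"claw":48},{"dx":0,"dy":0,"dz":0,"wx":0,"wy":0,"wz":0,"claw":48},{"dx":0,"dy":0,"dz":0,"wx":0,"wy":0,"wz":0,"claw":48},{"dx":0,"dy":0,"dz":-1,"wx":0,"wy":0,"wz":0,"claw":48},{"dx":0,"dy":0,"dz":-3,"wx":0,"wy":0,"wz":0,"claw":48},{"dx":0,"dy":0,"dz":-5,"wx":0,"wy":0,"wz":0,"claw":48},{"dx":0,"dy":0,"dz":-5,"wx":0,"wy":0,"wz":0,"claw":48}]'; python3 -m handwheel '[{"dx":-4,"dy":0,"dz":-4,"wx":0,"wy":0,"wz":0,"claw":48},{"dx":-5,"dy":0,"dz":-4,"wx":0,"wy":0,"wz":0,"claw":48},{"dx":0,"dy":0,"dz":0,"wx":0,"wy":0,"wz":0,"claw":48},{"dx":0,"dy":0,"dz":0,"wx":0,"wy":0,"wz":0,"claw":48}]'; python3 -c "
from h import *
g=cam('scene'); im=g['frame']
o=np.zeros((560,790,3),np.uint8); o[:320,:620]=cv2.resize(im[160:340,95:444],(620,320),interpolation=2)
o[320:560,:400]=cv2.resize(im[225:297,300:420],(400,240),interpolation=2); f=cam('top')['frame']; o[320:560,400:790]=cv2.resize(f[150:340,125:540],(390,240),interpolation=2)
cv2.imwrite('pics/o7.png',o)"
```

```text
clock: 25.15
position: [0.5853, 0.0211, 0.2394]
tool_rot: [3.141, -0.436, 0.358]
force: [1.3, -0.4, 1.0]
grip_width: 0.0411
finger_force: 0.0
clock: 25.65
position: [0.498, -0.0134, 0.2692]
tool_rot: [-3.14, -0.438, 0.356]
force: [-1.3, 0.2, -0.6]
grip_width: 0.0409
finger_force: 0.0
```

View pics/o7.png

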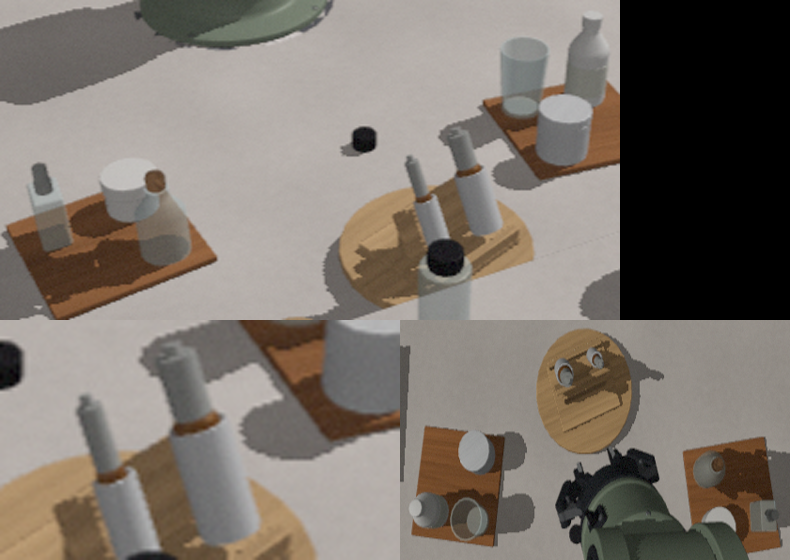

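Both vials stand home in their cases, with slivers of amber at the mouths (around (115,475) and (200,425) in the crop), and the bystanders are undisturbed.

```bash
python3 -c "
from workcell import job_done
print(job_done())"
```

```text
the job is handed in; nothing more can be done
None
```

Both vials are cap up and fully home in their own cases, the bystanders look unmoved in the final pictures, and I handed the job in at about 26 s of the 64 s allowed; the verdict was not shown to me.

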